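# Tag out the pump test stand and hold its guard open

### The arm

A 7-joint arm with a two-finger parallel gripper is mounted at the origin on the work surface. World frame = base frame: x ahead of the robot, y to its left, z up, the work surface at z = 0. Lengths are in m, angles in rad, forces in N, time in s.
With the tool pointing down it reaches from about 0.35 to 0.9 m from the base axis. Payload 8.1 kg.
Tool frame: the origin (TCP) lies where the fingers leave the gripper's body, on its centre line; the fingertips stand 66 mm ahead of it and the grasp point (between the pads) lies 47 mm ahead of it; z points along the fingers, y is the line along which they close (so a half turn about z gives the same grasp; the last joint's range is limited). The gripper opens to 92 mm and grips with 3 to 60 N. Pads are 19 mm wide; open, the fingers measure 130 mm over their backs; the gripper's body (75 mm by 190 mm) begins 47 mm behind the grasp point.
Start: joints at [-1.313, 0.434, 0.025, 1.573, -0.012, 1.134, -0.075], TCP at [0.221, 0.585, 0.292] pointing down, gripper open.
Joint ranges: [-2.62, 2.62], [-0.44, 2.09], [-1.27, 1.32], [0.08, 2.57], [-1.32, 4.46], [0.12, 2], [-2.74, 2.74]. Speed limits (rad/s): [2.22, 2.22, 3.01, 3.01, 3.14, 3.14, 3.14].

### API

Orientations are given as a rotation vector (axis times angle).
In Python, from workcell import manip gives the robot as it stands.
- The arm moves only by the tool apply_moves, never from a script. Its argument "plan" is a list that holds one entry, the list of rows, each a list of 7 numbers: the shift along the world's x, y, z in mm, then the turn, a rotation vector about the world's x, y, z in degrees, then the opening, from 0 (shut) to 1 (fully open). A call has 1 to 12 rows; each row shifts and turns the commanded pose from where the row before left it; what a row does not reach is not made up. A row lasts 1/10 s, in which the tool goes at most 50 mm and 8.59 degrees, less where a joint would pass 70% of its speed; a pose out of reach is approached as far as the arm can. A call is refused whole if a number of a shift passes 50 or a number of a turn 8.59, either way. A call with a gripper value outside its range is refused whole. The fingers move at their own pace and stop on an object; "grip_force" is the grip in N (left out, the last holds). Time passes only in rows, so rows that do not move let the fingers close. It gives the time, the measured TCP pose, the force and the opening at its end, in the units of the state.
- manip.state(): the state, without advancing time (a new reading comes with each control period).
- manip.get_image(name): name is "scene" or "side" or "wrist"; returns a dict with "color" (384x512x3 uint8, blue, green, red), "camera_matrix" (3x3 intrinsics, pixels), "eye" and "orientation" of the camera in the world; the wrist camera has in their place "tool_from_camera" (4x4, takes a point from camera to tool coordinates, whose origin is the TCP and whose axes are the flange's). Camera axes: x right, y down, z forward; pixel columns grow to the right and rows downward; lengths in m; the calibration is good to about 2 mm. A picture is of the moment at which its call begins: read the wrist's pose just before it. There is no depth.
- manip.finish_job(): hands the job in, once; it reports no verdict.
The state is a dict: "clock": time; "q": joint angles; "qd": joint speeds; "tau": joint torques, N m; "eef_pos": TCP position; "eef_rot": TCP orientation; "force": force on the tool from outside, world axes, zero at the start; "ft_torque": the same for the moment, N m; "width": finger opening in m.
Only numpy, scipy, OpenCV 4.12 (cv2) and the standard library are available. Lean on these libraries where they do the work, as an engineer would, in place of code of your own. Each camera call takes 0.05 s, during which the arm holds its last target. There are 200 camera calls.

### The job

Lock out the pump test stand for inspection: first hang the red tag by its hole on the brass hook of the grey isolator box and let go of it, so that it hangs freely. Only then lift the test stand's green spring-shut guard by its black bar to 50 degrees (give or take 5) from shut, and finish while still holding it steadily open at that angle; it falls shut if let go. Leave the loose pump parts on the bench where they are.

Things in the scene. Friction and masses are not known exactly. Their poses are not given: they have to be found in the camera images.
- tag_center (a point): Centre (half-way up) of the red lock-out tag: rigid plastic plate 110 mm long (its x), 40 wide (y), 6 thick (z), about 50 g, white label on top. Starts flat on the black block, its long edges overhanging about 8 mm, centre 29 mm above the bench; to be gripped across its width. +x points to the end with the hole, at the start away from the robot within about 40 degrees
- tag_hole (a point): Centre of the tag's through hole, 22 mm across, 38 mm along +x from the tag's centre (17 mm from that end). Same axes as the tag
- tag_block: Fixed narrow black block under the tag, 80 (x) x 24 (y) mm, 26 mm high, origin at the centre of its underside. The block is on one side of the test stand, the isolator on the other, either way round
- isolator: Fixed grey isolator box, 80 (x) x 90 (y) mm, 150 mm high, red switch on top; origin at the centre of its underside. Its front faces -x, roughly towards the robot, and carries the brass hook: an 8 mm bar that runs out level along -x for 65 mm, axis 135 mm above the bench, then turns straight up
- hook_tip (a point): Top of the hook's upturned end, 176 mm above the bench, 65 mm before the box's face (box frame: -105, 0, 176 mm). x points from the tip back to the box, z up
- hook_seat (a point): Top of the hook's level run, half-way between box and upturned end: 30 mm along +x from the tip and 37 mm below it. A level tag let go with the hook's tip through its hole and its plain end towards -x swings down and hangs on this run. Same axes as hook_tip
- guard (a joint): Opening angle of the guard in rad: 0 shut and level, grows as the near edge rises, stop at 1.35; 50 degrees is 0.873. Gravity and a spring shut it from every angle; about 3 to 7 N at the bar lift it
- guard_bar (a point): Middle of the guard's black round pull bar, 12 mm diameter, 130 mm long along y, on two flat steel arms at its ends (118 mm clear between). 220 mm from the hinge on the robot's side, 49 mm clear gap to the guard's near edge, 118 mm above the bench when shut, only bench, a 12 mm foot or loose parts up to 50 mm high below. Turns with the guard: x points from bar to hinge, z is the guard's upper side
- guard_hinge (a point): Middle of the guard's hinge line (along y, level), on the far upper edge of the fixed green test stand, 118 mm above the bench. At angle a the bar is 220 cos(a) mm from it on the robot's side and 220 sin(a) mm above it. The guard is a green frame 165 x 226 mm, 10 mm thick, with a clear window. Turns with the guard, axes as guard_bar
- cam_ring_center (a point): Centre of a loose steel ring, 64 mm outside, 48 mm inside, 18 mm high. Leave alone
- sleeve_center (a point): Centre of a loose dark steel sleeve standing upright, 28 mm diameter, 50 mm high. Leave alone
- rotor_center (a point): Centre of a loose aluminium rotor, 68 mm flange with a 36 mm hub, 30 mm high. Leave alone
Mind the look-alikes: they are no part of the job. Of the things shaped like the part that bears tag_center, the red one is meant. Of the things shaped like the isolator, the grey one is meant.

How it is judged:
On the way, in this order (a step that is already met when the one before it is completed fails the run):
1. the tag hangs by its hole on the hook, let go (x of tag_hole in the frame of hook_seat between -0.04 and 0.034 m and y of tag_hole in the frame of hook_seat between -0.014 and 0.014 m and z of tag_hole in the frame of hook_seat between -0.03 and 0.012 m and angle between tag_center's own x axis and vertical below 0.5 rad and contact force between tag and the arm below 0.2 N and contact force between tag and the fingers below 0.2 N), for 0.2 s.
2. the guard is held open at 50 degrees (44 to 56) (value of joint guard between 0.768 and 0.977 rad and contact force between any of the fingers, the arm and guard above 0.5 N and velocity of joint guard between -0.1 and 0.1 rad/s), for 0.5 s.
At the end, for the whole second after the job is handed in: The tag hangs hole-up on the level run of the hook, untouched by the robot; the robot is touching the guard and holds it still at 50 degrees within 6 degrees (0.768 to 0.977 rad) through the last second (all of step 1 and linear speed of tag below 0.1 m/s and value of joint guard between 0.768 and 0.977 rad and contact force between any of the fingers, the arm and guard above 0.5 N and velocity of joint guard between -0.08 and 0.08 rad/s); the arm keeps its last pose, push and grip.
It fails at once if the guard is lifted (more than about 8 degrees) while the tag is not on the hook (value of joint guard above 0.14 rad and not (x of tag_hole in the frame of hook_seat between -0.04 and 0.034 m and y of tag_hole in the frame of hook_seat between -0.014 and 0.014 m and z of tag_hole in the frame of hook_seat between -0.03 and 0.012 m)).
It fails at once if the cam ring is moved by more than 30 mm or tipped (distance of cam_ring_center from where it was at the start of the episode above 0.03 m or angle between cam_ring_center's own z axis and vertical above 0.5 rad).
It fails at once if the sleeve is moved by more than 30 mm or tipped (distance of sleeve_center from where it was at the start of the episode above 0.03 m or angle between sleeve_center's own z axis and vertical above 0.5 rad).
It fails at once if the rotor is moved by more than 30 mm or tipped (distance of rotor_center from where it was at the start of the episode above 0.03 m or angle between rotor_center's own z axis and vertical above 0.5 rad).
It also fails if it takes over 61 s, if anything falls off the work surface, if the arm or the gripper's body presses on something with over 40 N, if the wrist force passes 120 N, or if a joint passes its speed limit or range.

## Working session

There is one attempt and no reset: what is moved stays moved. The work goes in short steps, Python scripts to look and compute and a tool call to move; the robot and the scene stay as the last step left them, time stands still between calls to the robot, and variables do not carry over. Pictures are saved under pics/ and viewed, on a budget of 10 in all, crops included, one or two more only if the job needs it, and the job is handed in when it is done.

Besides the shell and the picture viewer there is one more tool, called after "Emit:" by a JSON object that holds its "fn" and its "kwargs". apply_moves: Moves the arm, as the interface text tells. Its arguments: {"type":"object","properties":{"plan":{"type":"array"},"grip_force":{"type":"number"}},"required":["plan"]}

```bash
mkdir -p pics; cat > h.py <<'E'
import numpy as np, cv2
from scipy.spatial.transform import Rotation as R
from workcell import manip
def rot(o):
    o=np.array(o,float)
    if o.shape==(3,3): return o
    return R.from_rotvec(o).as_matrix() if o.size==3 else R.from_quat(o).as_matrix()
def snap(n,f):
    s=manip.state(); im=manip.get_image(n)
    cv2.imwrite(f'pics/{f}.png',im['color'])
    K=np.array(im['camera_matrix'])
    if n=='wrist':
        T=np.array(im['tool_from_camera']); Rt=rot(s['eef_rot'])
        Rc=Rt@T[:3,:3]; e=Rt@T[:3,3]+s['eef_pos']
    else: Rc=rot(im['orientation']); e=np.array(im['eye'])
    np.savez(f'pics/{f}.npz',K=K,R=Rc,e=e); return im
def ray(f,p):
    d=np.load(f'pics/{f}.npz'); v=d['R']@np.linalg.inv(d['K'])@[p[0],p[1],1]; return d['e'],v/np.linalg.norm(v)
def atz(f,p,z):
    e,v=ray(f,p); return e+v*(z-e[2])/v[2]
def tri(*fp):
    A=0;b=0
    for f,p in fp:
        e,v=ray(f,p); P=np.eye(3)-np.outer(v,v); A=A+P; b=b+P@e
    x=np.linalg.solve(A,b); return x,[round(float(np.linalg.norm((np.eye(3)-np.outer(ray(f,p)[1],ray(f,p)[1]))@(x-ray(f,p)[0])))*1000,1) for f,p in fp]
def proj(f,X):
    d=np.load(f'pics/{f}.npz'); c=d['K']@d['R'].T@(np.array(X)-d['e']); return c[:2]/c[2]
E
python3 - <<'E'
from h import *
np.set_printoptions(precision=3,suppress=True)
print(manip.state())
a=[]
for n in('scene','side'):
    im=snap(n,n+'0'); print(n,im['eye'],im['orientation'],im['camera_matrix'])
    cv2.imwrite(f'pics/{n}0b.png',cv2.resize(im['color'],(800,600),interpolation=cv2.INTER_CUBIC))
E
```

```text
{'clock': 0.0, 'q': array([-1.313,  0.435,  0.025,  1.574, -0.012,  1.134, -0.075]), 'qd': array([-0.001, -0.001,  0.   ,  0.   ,  0.   ,  0.001,  0.   ]), 'tau': array([ -0.   , -66.785,   0.985, -31.448,  -0.061,   0.043,   0.   ]), 'eef_pos': array([0.221, 0.584, 0.291]), 'eef_rot': array([-0.564, -3.09 ,  0.003]), 'force': array([-0.566, -0.291, -0.235]), 'ft_torque': array([ 0.017, -0.033, -0.035]), 'width': 0.09161981891791562}
scene [ 0.994 -0.585  1.057] [-2.413 -0.789  0.239] [[441.449   0.    257.907]
 [  0.    441.449 193.134]
 [  0.      0.      1.   ]]
side [ 0.135 -0.8    0.721] [-2.116  0.588 -0.303] [[454.884   0.    255.216]
 [  0.    454.884 198.288]
 [  0.      0.      1.   ]]
```

View pics/scene0b.png

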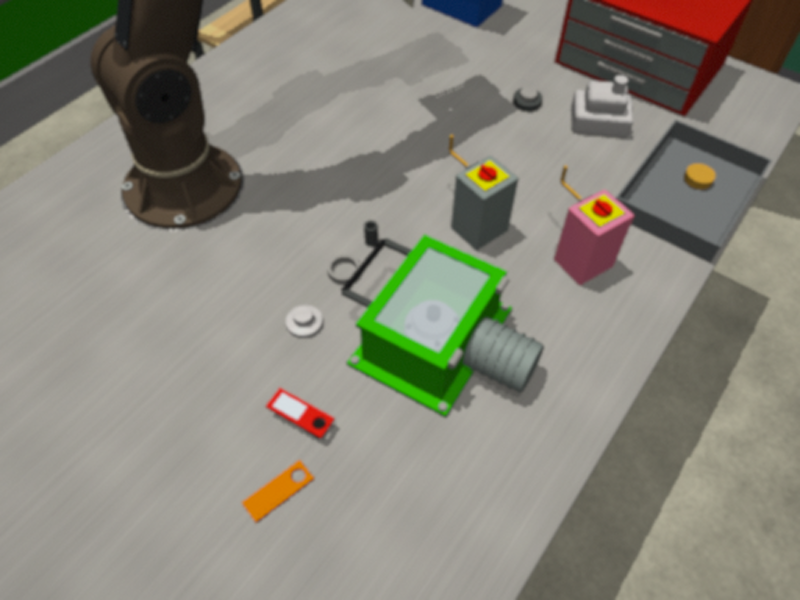

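View pics/side0b.png

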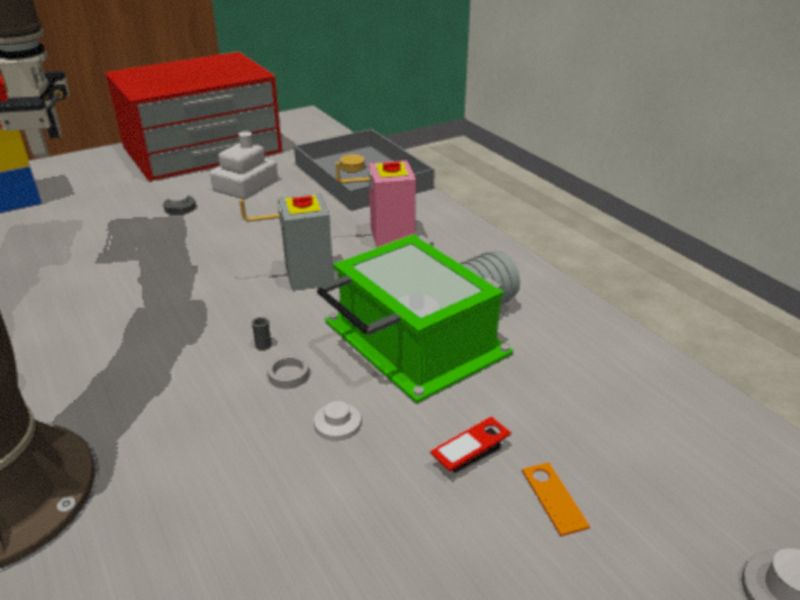

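Scene view (800-px frame): red tag with its hole at (318,423), grey isolator with the hook tip at (451,136), guard bar from (384,242) to (345,293). Side view: hole at (492,431), tip at (242,201), bar from (320,291) to (372,328). The orange tag and the pink box are the decoys.

```bash
python3 - <<'E'
from h import *
np.set_printoptions(precision=3,suppress=True)
S=1.5625
P={'hole':((318,423),(492,431)),'tagA':((281,389),(432,452)),'tagD':((267,407),(450,468)),'tip':((451,136),(242,201)),'bend':((451,150),(245,218)),'root':((467,166),(281,217)),
'barL':((384,243),(320,291)),'barR':((345,293),(370,329)),'hingeL':((506,272),(413,238)),'hingeR':((437,363),(500,292)),
'sleeve':((371,226),(261,321)),'ring':((343,268),(288,368)),'rotor':((304,314),(337,408)),'boxc':((487,174),(303,203))}
for k,(a,b) in P.items():
    a=np.array(a)/S-0.18;b=np.array(b)/S-.18
    print(k,*tri(('scene0',a),('side0',b)))
for f,ps in (('scene0',[(281,389),(335,411),(322,434),(267,407),(318,423)]),('side0',[(432,452),(492,419),(511,433),(450,468),(492,431)])):
    print(f,[atz(f,np.array(p)/S-.18,.032)[:2] for p in ps])
E
```

```text
hole [ 0.603 -0.263  0.031] [0.2, 0.2]
tagA [ 0.512 -0.252  0.029] [0.4, 0.4]
tagD [ 0.516 -0.29   0.031] [0.8, 0.8]
tip [0.476 0.299 0.173] [0.3, 0.3]
bend [0.477 0.3   0.138] [0.2, 0.2]
root [0.531 0.273 0.141] [4.1, 4.1]
barL [0.502 0.05  0.116] [1.5, 1.5]
barR [ 0.518 -0.08   0.119] [1.0, 1.0]
hingeL [0.713 0.12  0.116] [0.8, 0.8]
hingeR [ 0.724 -0.109  0.13 ] [1.7, 1.7]
sleeve [0.422 0.113 0.05 ] [0.9, 0.9]
ring [0.425 0.02  0.016] [1.3, 1.3]
rotor [ 0.443 -0.113  0.03 ] [0.5, 0.5]
boxc [0.577 0.27  0.155] [0.0, 0.0]
scene0 [array([ 0.513, -0.253]), array([ 0.612, -0.231]), array([ 0.621, -0.275]), array([ 0.517, -0.291]), array([ 0.603, -0.264])]
side0 [array([ 0.511, -0.255]), array([ 0.616, -0.246]), array([ 0.622, -0.281]), array([ 0.515, -0.29 ]), array([ 0.602, -0.265])]
```

Emit:
{"fn": "apply_moves", "kwargs": {"plan": [[[14,-35,0,0,0,1.1,1],[14,-35,0,0,0,1.1,1],[14,-35,0,0,0,1.1,1],[14,-35,0,0,0,1.1,1],[14,-35,0,0,0,1.1,1],[14,-35,0,0,0,1.1,1],[14,-35,0,0,0,1.1,1],[14,-35,0,0,0,1.1,1],[14,-35,0,0,0,1.1,1],[14,-35,0,0,0,1.1,1],[14,-35,0,0,0,1.1,1],[14,-35,0,0,0,1.1,1]]]}}

```text
clock: 1.3
eef_pos: [0.3888, 0.1632, 0.2922]
eef_rot: [-0.203, -3.135, -0.0]
force: [1.7, 1.0, 0.0]
width: 0.0915
```

Emit:
{"fn": "apply_moves", "kwargs": {"plan": [[[14,-35,0,0,0,1.1,1],[14,-35,0,0,0,1.1,1],[14,-35,0,0,0,1.1,1],[14,-35,0,0,0,1.1,1],[14,-35,0,0,0,1.1,1],[14,-35,0,0,0,1.1,1],[14,-35,0,0,0,1.1,1],[14,-35,0,0,0,1.1,1],[14,-35,0,0,0,1.1,1],[14,-35,0,0,0,1.1,1],[10,-35,0,0,0,1.1,1],[0,-20,0,0,0,1.1,1]]]}}

```text
clock: 2.5
eef_pos: [0.539, -0.2432, 0.2917]
eef_rot: [0.155, -3.137, 0.002]
force: [0.1, 0.9, 0.1]
width: 0.0918
```

```bash
python3 - <<'E'
from h import *
np.set_printoptions(precision=3,suppress=True)
im=snap('wrist','w1'); s=manip.state(); print(s['eef_pos'],rot(s['eef_rot']),s['q'])
cv2.imwrite('pics/w1b.png',cv2.resize(im['color'],(800,600),interpolation=cv2.INTER_CUBIC))
print(im['tool_from_camera'],proj('w1',[.603,-.264,.032])*1.5625)
E
```

```text
[ 0.538 -0.246  0.292] [[-0.995 -0.097 -0.001]
 [-0.097  0.995 -0.003]
 [ 0.001 -0.003 -1.   ]] [ 0.006  0.397  0.465  1.687 -0.192  1.103  2.194]
[[ 0.    -0.961 -0.277  0.075]
 [ 1.     0.    -0.     0.   ]
 [ 0.001 -0.277  0.961 -0.092]
 [ 0.     0.     0.     1.   ]] [365.478 348.437]
```

View pics/w1b.png

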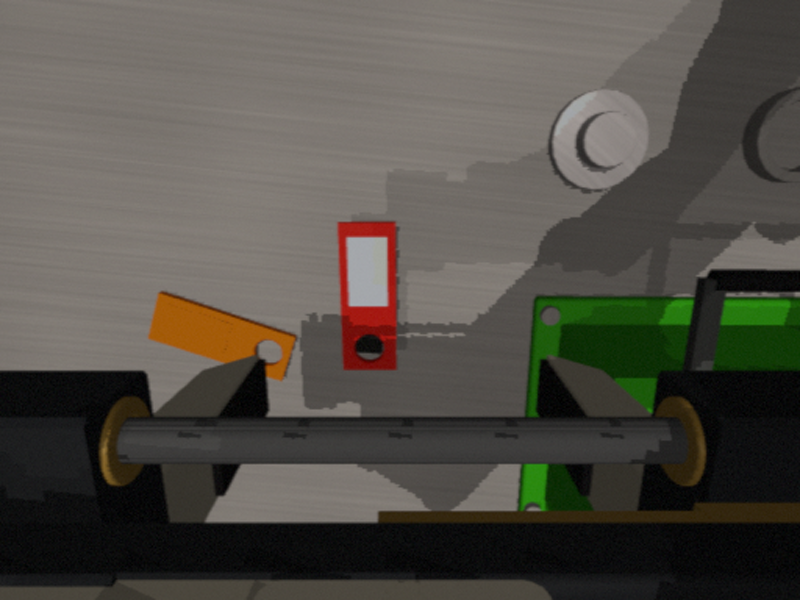

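The wrist view shows the red tag with corners (338,222), (395,222), (397,369) and (343,369), and its hole at (369,347). That lands within 4 px of the prediction.

```bash
python3 - <<'E'
from h import *
np.set_printoptions(precision=4,suppress=True)
S=1.5625
p=[atz('w1',np.array(q)/S-.18,.032) for q in [(338,222),(395.5,222),(397,369.5),(343,369.5),(369.5,347)]]
a=(p[0]+p[1])/2;b=(p[2]+p[3])/2
c=(a+b)/2;d=b-a;print(p,c,np.linalg.norm(d),np.degrees(np.arctan2(d[1],d[0])),np.linalg.norm(p[0]-p[1]))
print(tri(('scene0',np.array((318,423))/S-.18),('side0',np.array((492,431))/S-.18),('w1',np.array((369.5,347))/S-.18)))
E
```

```text
[array([ 0.5118, -0.2904,  0.032 ]), array([ 0.5079, -0.251 ,  0.032 ]), array([ 0.6173, -0.2394,  0.032 ]), array([ 0.6213, -0.2797,  0.032 ]), array([ 0.6014, -0.2614,  0.032 ])] [ 0.5646 -0.2651  0.032 ] 0.10996994685271896 5.847140345898835 0.03964022497642831
(array([ 0.6026, -0.2624,  0.0296]), [0.7, 0.9, 1.0])
```

Emit:
{"fn": "apply_moves", "kwargs": {"plan": [[[8,-10,-30,0,0,0,1],[8,-10,-30,0,0,0,1],[0,0,-30,0,0,0,1],[0,0,-30,0,0,0,1],[0,0,-30,0,0,0,1],[0,0,-30,0,0,0,1],[0,0,-20,0,0,0,1],[0,0,-15,0,0,0,1],[0,0,0,0,0,0,1]]]}}

```text
clock: 3.45
eef_pos: [0.5535, -0.2595, 0.0753]
eef_rot: [0.157, -3.134, -0.002]
force: [-0.7, -0.0, -0.5]
width: 0.0916
```

Emit:
{"fn": "apply_moves", "kwargs": {"plan": [[[1,-6,0,0,0,0,1],[0,0,0,0,0,0,0.5],[0,0,0,0,0,0,0.3],[0,0,0,0,0,0,0.3],[0,0,0,0,0,0,0.2],[0,0,0,0,0,0,0.2],[0,0,0,0,0,0,0.2],[0,0,0,0,0,0,0.2]]], "grip_force": 25}}

```text
clock: 4.25
eef_pos: [0.5557, -0.2662, 0.0772]
eef_rot: [0.157, -3.138, -0.0]
force: [-0.5, -0.1, 1.2]
width: 0.0403
```

Emit:
{"fn": "apply_moves", "kwargs": {"plan": [[[0,0,10,0,0,0,0.2],[0,0,30,0,0,0,0.2],[0,0,40,0,0,0,0.2],[0,0,40,0,0,0,0.2],[0,0,40,0,0,0,0.2],[0,10,30,0,0,0,0.2],[-4,20,15,0,0,-1,0.2],[-7,32,0,0,0,-1.3,0.2],[-7,32,0,0,0,-1.3,0.2],[-7,32,0,0,0,-1.3,0.2],[-7,32,0,0,0,-1.3,0.2],[-7,32,0,0,0,-1.3,0.2]]]}}

```text
clock: 5.45
eef_pos: [0.516, -0.0751, 0.2829]
eef_rot: [0.051, 3.141, 0.0]
force: [0.4, -0.2, -0.3]
width: 0.0394
```

Emit:
{"fn": "apply_moves", "kwargs": {"plan": [[[-7,32,0,0,0,-1.3,0.2],[-7,32,0,0,0,-1.3,0.2],[-7,32,0,0,0,-1.3,0.2],[-7,32,0,0,0,-1.3,0.2],[-7,32,0,0,0,-1.3,0.2],[-7,32,0,0,0,-1.3,0.2],[-7,32,0,0,0,-1.3,0.2],[-7,32,0,0,0,-1.3,0.2],[-7,32,0,0,0,-1.3,0.2],[-8,30,0,0,0,-1.3,0.2],[0,0,0,0,0,0,0.2]]]}}

```text
clock: 6.55
eef_pos: [0.444, 0.2462, 0.2827]
eef_rot: [-0.395, -3.116, -0.003]
force: [0.3, -0.7, -0.8]
width: 0.0394
```

```bash
python3 - <<'E'
from h import *
np.set_printoptions(precision=4,suppress=True)
S=1.5625
ims=[]
for n,c in(('scene',(290,85)),('side',(160,120))):
    im=snap(n,n+'1')['color']; x,y=c
    x-=40;y-=45
    if n=='side': x,y=130,85
    print(n,x,y); ims.append(cv2.resize(im[y:y+120,x:x+100],None,fx=4,fy=4,interpolation=cv2.INTER_CUBIC))
cv2.imwrite('pics/c1.png',np.hstack(ims)); s=manip.state(); print(s['eef_pos'],rot(s['eef_rot']),s['q'],s['width'])
E
```

```text
scene 250 40
side 130 85
[0.4454 0.2421 0.2826] [[-0.9674  0.2534  0.0003]
 [ 0.2534  0.9674 -0.0001]
 [-0.0003  0.     -1.    ]] [-0.8765  0.2525  0.3388  1.8906 -0.0977  1.0143  0.8187] 0.039504850372833945
```

View pics/c1.png

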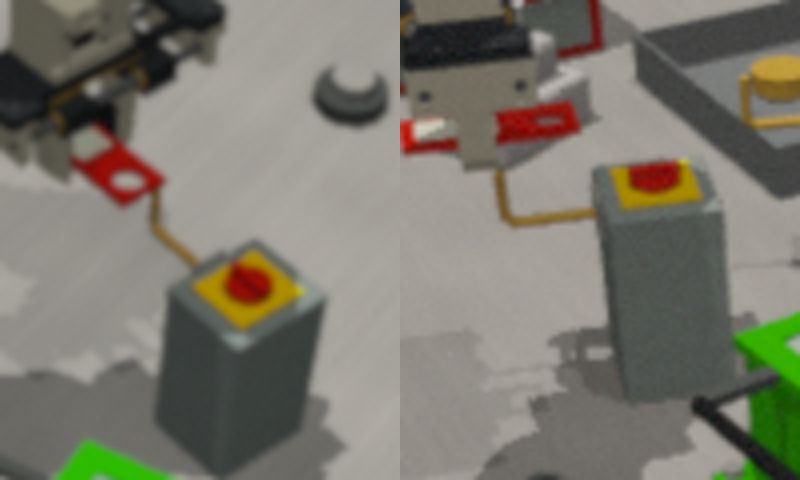

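Both crops show the held tag near the hook, with its hole at (129,181) in the scene crop and (150,121) in the side crop. The hook tip is partly hidden, so I'll read it from an enlarged crop of the first pictures.

```bash
python3 - <<'E'
from h import *
np.set_printoptions(precision=4,suppress=True)
print('hole',tri(('scene1',np.array((129,181))/4+[250,40]-.375),('side1',np.array((150,121))/4+[130,85]-.375)))
a=cv2.imread('pics/scene0.png')[75:150,270:340];b=cv2.imread('pics/side0.png')[115:190,145:215]
cv2.imwrite('pics/c2.png',np.hstack([cv2.resize(i,None,fx=5.6,fy=5.6,interpolation=cv2.INTER_CUBIC) for i in(a,b)]))
E
```

```text
hole (array([0.4923, 0.2332, 0.234 ]), [0.3, 0.3])
```

View pics/c2.png

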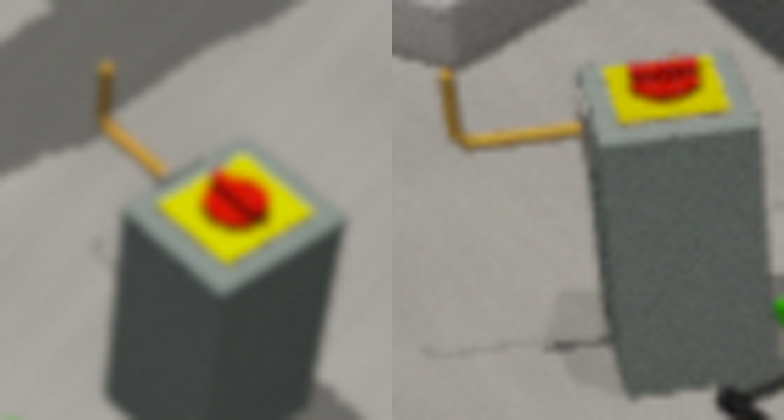

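The tip is at scene (106,64) and side (54,70), the bend at (103,120) and (70,142). The box-top corners are also clear.

```bash
python3 - <<'E'
from h import *
np.set_printoptions(precision=4,suppress=True)
A=lambda p:np.array(p)/5.6+[270,75]-.41
B=lambda p:np.array(p)/5.6+[145,115]-.41
print('tip',tri(('scene0',A((106,64))),('side0',B((54,70)))))
print('bend',tri(('scene0',A((103,120))),('side0',B((70,142)))))
for f,T,ps in(('scene0',A,[(125,210),(243,140),(345,215),(222,290)]),('side0',B,[(198,142),(191,68),(338,57),(365,125)])):
    c=np.array([atz(f,T(p),.15)[:2] for p in ps]); print(c,c.mean(0))
    e=[c[(i+1)%4]-c[i] for i in range(4)]; print([(round(np.linalg.norm(v),3),round(np.degrees(np.arctan2(v[1],v[0])),1)) for v in e])
E
```

```text
tip (array([0.4752, 0.2991, 0.1763]), [0.3, 0.3])
bend (array([0.4772, 0.2978, 0.1381]), [0.5, 0.5])
[[0.5305 0.2372]
 [0.5519 0.3187]
 [0.6242 0.3024]
 [0.6015 0.2187]] [0.577  0.2692]
[(np.float64(0.084), np.float64(75.3)), (np.float64(0.074), np.float64(-12.7)), (np.float64(0.087), np.float64(-105.2)), (np.float64(0.073), np.float64(165.4))]
[[0.5229 0.2425]
 [0.5518 0.3187]
 [0.621  0.2915]
 [0.5994 0.2167]] [0.5738 0.2673]
[(np.float64(0.082), np.float64(69.2)), (np.float64(0.074), np.float64(-21.5)), (np.float64(0.078), np.float64(-106.1)), (np.float64(0.081), np.float64(161.4))]
```

Emit:
{"fn": "apply_moves", "kwargs": {"plan": [[[-4,17,0,0,0,-0.5,0.2],[-4,17,0,0,0,-0.5,0.2],[-4,17,-6,0,0,-0.5,0.2],[-4,17,-10,0,0,0,0.2],[0,0,-12,0,0,0,0.2],[0,0,0,0,0,0,0.2],[0,0,0,0,0,0,0.2]]]}}

```text
clock: 7.35
eef_pos: [0.4299, 0.3084, 0.2539]
eef_rot: [-0.447, -3.109, 0.002]
force: [-0.1, -0.2, 0.5]
width: 0.0396
```

```bash
python3 - <<'E'
from h import *
np.set_printoptions(precision=4,suppress=True)
s=manip.state(); print(s['eef_pos'],rot(s['eef_rot'])[:,1],s['width'])
ims=[]
for n,x,y in(('scene',265,50),('side',125,90)):
    im=snap(n,n+'2')['color']
    ims.append(cv2.resize(im[y:y+75,x:x+70],None,fx=5.6,fy=5.6,interpolation=cv2.INTER_CUBIC))
    print(n,(proj(n+'2',[.476,.299,.176])-[x,y]+.41)*5.6)
cv2.imwrite('pics/c3.png',np.hstack(ims))
E
```

```text
[0.4299 0.3084 0.2539] [ 0.2816  0.9595 -0.0016] 0.039637963275105624
scene [135.1264 204.5421]
side [168.0391 210.6216]
```

View pics/c3.png

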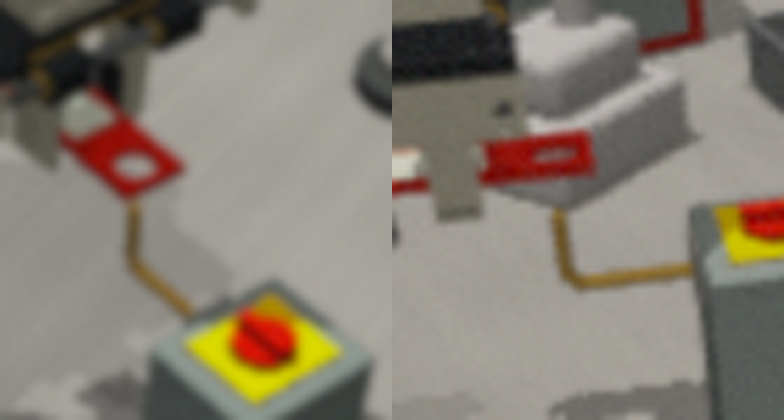

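The hole is at scene (134,165) and side (161,156), directly above the tip.

```bash
python3 - <<'E'
from h import *
np.set_printoptions(precision=4,suppress=True)
print(tri(('scene2',np.array((134,165))/5.6+[265,50]-.41),('side2',np.array((161,156))/5.6+[125,90]-.41)))
E
```

```text
(array([0.4755, 0.2951, 0.2057]), [0.6, 0.6])
```

Emit:
{"fn": "apply_moves", "kwargs": {"plan": [[[0.5,4,0,0,0,0,0.2],[0,0,-12,0,0,0,0.2],[0,0,-12,0,0,0,0.2],[0,0,-12,0,0,0,0.2],[0,0,-10,0,0,0,0.2],[0,0,-8,0,0,0,0.2],[0,0,0,0,0,0,0.2],[0,0,0,0,0,0,0.2]]]}}

```text
clock: 8.25
eef_pos: [0.4302, 0.3137, 0.2001]
eef_rot: [-0.445, -3.11, 0.0]
force: [0.3, -0.2, -0.8]
width: 0.04
```

```bash
python3 - <<'E'
from h import *
s=manip.state(); print(s['eef_pos'],s['force'],s['width'])
ims=[]
for n,x,y in(('scene',265,60),('side',125,100)):
    im=snap(n,n+'3')['color']
    ims.append(cv2.resize(im[y:y+75,x:x+70],None,fx=5.6,fy=5.6,interpolation=cv2.INTER_CUBIC))
cv2.imwrite('pics/c4.png',np.hstack(ims))
E
```

```text
[0.43022012 0.31369645 0.2001191 ] [ 0.26794544 -0.21522213 -0.77640889] 0.03996504648478673
```

View pics/c4.png

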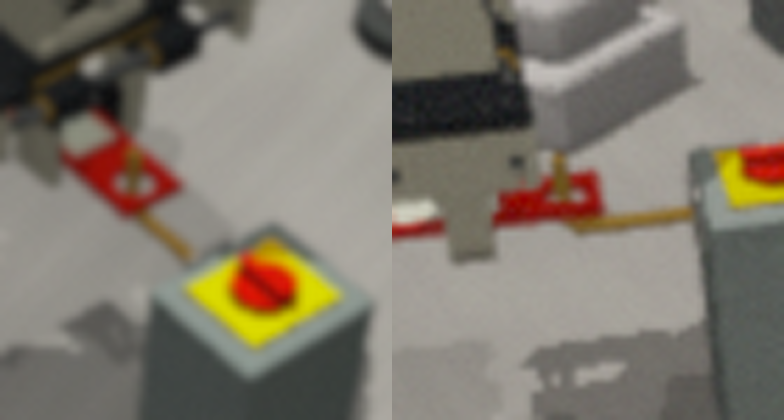

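Both crops show the tip standing up through the hole, at scene (134,180) and side (560,190). I'll release it, let it swing, then back straight up.

Emit:
{"fn": "apply_moves", "kwargs": {"plan": [[[0,0,0,0,0,0,1],[0,0,0,0,0,0,1],[0,0,0,0,0,0,1],[0,0,0,0,0,0,1],[0,0,0,0,0,0,1],[0,0,0,0,0,0,1],[0,0,0,0,0,0,1],[0,0,0,0,0,0,1],[0,0,0,0,0,0,1],[0,0,0,0,0,0,1]]]}}

```text
clock: 9.35
eef_pos: [0.4302, 0.3138, 0.2002]
eef_rot: [0.445, 3.11, 0.0]
force: [-0.5, 0.1, -0.5]
width: 0.092
```

Emit:
{"fn": "apply_moves", "kwargs": {"plan": [[[0,0,10,0,0,0,1],[0,0,20,0,0,0,1],[0,0,30,0,0,0,1],[0,0,30,0,0,0,1],[0,0,30,0,0,0,1],[0,0,20,0,0,0,1],[0,0,0,0,0,0,1]]]}}

```text
clock: 10.05
eef_pos: [0.4313, 0.3143, 0.3439]
eef_rot: [0.445, 3.106, 0.007]
force: [1.0, 0.6, 0.6]
width: 0.0919
```

```bash
python3 - <<'E'
from h import *
s=manip.state(); print(s['eef_pos'],s['force'],s['width'])
ims=[]
for n,x,y in(('scene',265,60),('side',135,110)):
    im=snap(n,n+'4')['color']
    ims.append(cv2.resize(im[y:y+90,x:x+70],None,fx=5.6,fy=5.6,interpolation=cv2.INTER_CUBIC))
cv2.imwrite('pics/c5.png',np.hstack(ims))
E
```

```text
[0.43126485 0.31432552 0.3439354 ] [1.01959545 0.60884866 0.58444637] 0.09194937227783369
```

View pics/c5.png

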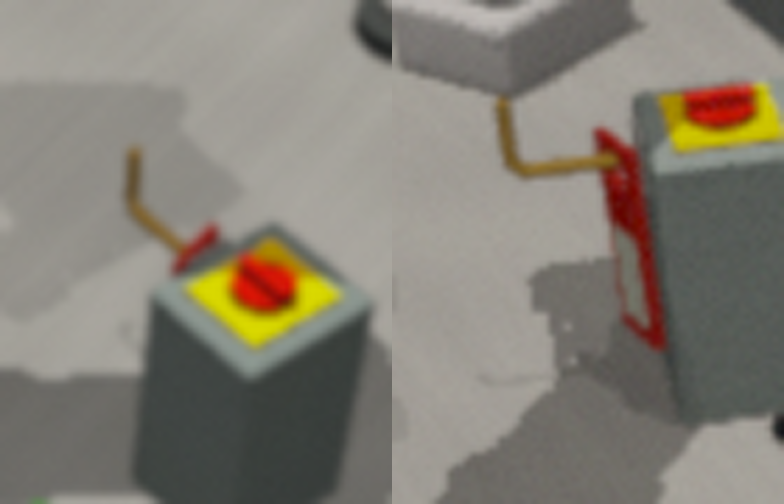

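The tag hangs plate-down on the level run, about 20 mm past the middle towards the box. Next is the guard: turn the tool, then tilt it 45°.

Emit:
{"fn": "apply_moves", "kwargs": {"plan": [[[0,-30,0,0,0,-6,1],[0,-34,0,0,0,-6.8,0.5],[0,-34,0,0,0,-6.8,0.5],[0,-34,0,0,0,-6.8,0.5],[0,-34,0,0,0,-6.8,0.5],[0,-34,0,0,0,-6.8,0.5],[0,-34,0,0,0,-6.8,0.5],[0,-34,0,0,0,-6.8,0.5],[0,-34,0,0,0,-6.8,0.5],[0,-34,0,0,0,-6.8,0.5],[0,0,0,0,0,0,0.5]]]}}

```text
clock: 11.25
eef_pos: [0.4292, -0.0266, 0.3396]
eef_rot: [-2.103, -2.333, 0.003]
force: [0.0, 1.5, 0.3]
width: 0.0459
```

Emit:
{"fn": "apply_moves", "kwargs": {"plan": [[[0,0,-10,0.7,-7.5,0,0.5],[0,0,-20,0.7,-7.5,0,0.5],[0,0,-20,0.7,-7.5,0,0.5],[0,0,-20,0.7,-7.5,0,0.5],[0,0,-20,0.7,-7.5,0,0.5],[0,0,-10,0.7,-7.5,0,0.5],[0,0,0,0,0,0,0.5],[0,0,0,0,0,0,0.5]]]}}

```text
clock: 12.05
eef_pos: [0.4354, -0.043, 0.2658]
eef_rot: [1.792, 1.954, 0.519]
force: [0.0, 0.2, 0.3]
width: 0.0458
```

```bash
python3 - <<'E'
from h import *
np.set_printoptions(precision=4,suppress=True)
im=snap('wrist','w2'); s=manip.state(); print(s['eef_pos'],rot(s['eef_rot']),s['q'],s['width'])
for n in('scene','side'): snap(n,n+'5')
S=1.5625
for X in([.502,.050,.118],[.518,-.080,.118],[.51,-.015,.118]): print(proj('w2',X)*S)
cv2.imwrite('pics/w2b.png',cv2.resize(im['color'],(800,600),interpolation=cv2.INTER_CUBIC))
E
```

```text
[ 0.4357 -0.043   0.2661] [[-0.066   0.8316  0.5515]
 [ 0.9957  0.0912 -0.0183]
 [-0.0655  0.5479 -0.834 ]] [-0.7523 -0.1373  0.6468  2.4707  0.6533  0.2447 -0.5937] 0.04564860285068552
[366.7037 104.4903]
[374.84  358.106]
[371.1408 242.798 ]
```

View pics/w2b.png

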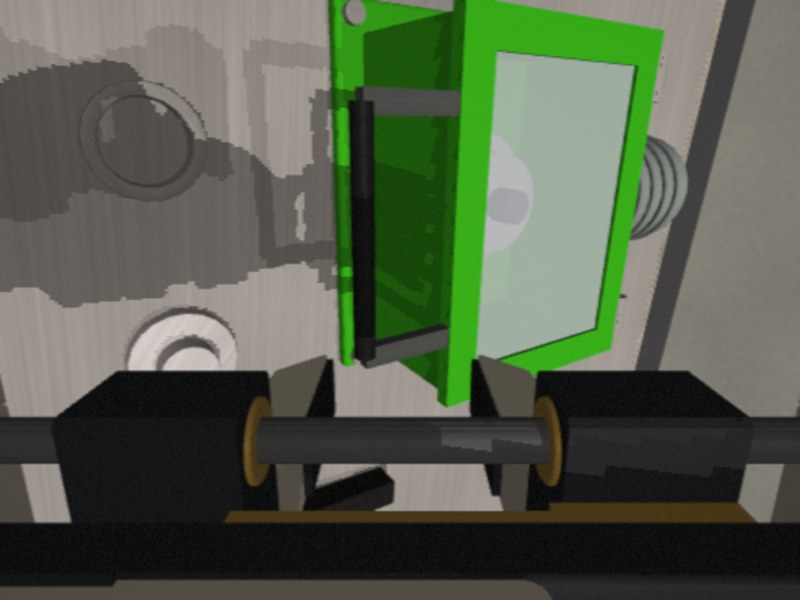

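The tool reached only a 33° tilt before the wrist limits, which is enough here. The bar runs from (362,95) to (365,361), about 8 px left of where I predicted, so I'll triangulate it from all the views.

```bash
python3 - <<'E'
from h import *
np.set_printoptions(precision=4,suppress=True)
S=1.5625
f=lambda p:np.array(p)/S-.18
L,r1=tri(('scene0',f((384,243))),('side0',f((320,291))),('w2',f((362,95))))
Rr,r2=tri(('scene0',f((345,293))),('side0',f((370,329))),('w2',f((365,361))))
m=(L+Rr)/2; d=L-Rr; print(L,r1,Rr,r2,m,np.degrees(np.arctan2(-d[0],d[1])),np.linalg.norm(d))
for p in((362,95),(365,361),(363.5,228)): print(atz('w2',f(p),.118))
s=manip.state(); T=rot(s['eef_rot'])
print('bar in tool',T.T@(m-s['eef_pos'])*1000, T.T@(atz('w2',f((363.5,228)),.118)-s['eef_pos'])*1000)
E
```

```text
[0.5018 0.0529 0.1136] [2.4, 1.6, 1.4] [ 0.5158 -0.0801  0.1178] [1.8, 2.7, 3.7] [ 0.5088 -0.0136  0.1157] 6.01182052924567 0.1338096099638929
[0.4991 0.0538 0.118 ]
[ 0.5116 -0.0805  0.118 ]
[ 0.5048 -0.0073  0.118 ]
bar in tool [ 34.7358 -19.4481 165.2411] [ 41.2069 -20.9958 160.951 ]
```

Emit:
{"fn": "apply_moves", "kwargs": {"plan": [[[0,7,-5,1.3,0.1,0.7,0.5],[0,7,-5,1.3,0.1,0.7,0.5],[0,7,-5,1.2,0.2,0.8,0.5],[5,0,-9,0,0,0,0.5],[0,0,0,0,0,0,0.5],[0,0,0,0,0,0,0.5]]]}}

```text
clock: 12.8
eef_pos: [0.4408, -0.0222, 0.2423]
eef_rot: [1.801, 1.999, 0.597]
force: [-0.2, 0.5, 0.3]
width: 0.046
```

```bash
cat > b.py <<'E'
from h import *
np.set_printoptions(precision=4,suppress=True)
s=manip.state(); T=rot(s['eef_rot']); print(s['clock'],s['eef_pos'],'\n',T,s['q'],s['force'],s['width'])
m=np.array([.507,-.0135,.117]); print('bar in tool',T.T@(m-s['eef_pos'])*1000,'move to grasp',(m-47e-3*T[:,2]-s['eef_pos'])*1000)
E
python3 b.py
```

```text
12.8 [ 0.4408 -0.0222  0.2423] 
 [[-0.104   0.8316  0.5455]
 [ 0.9946  0.0868  0.0573]
 [ 0.0003  0.5485 -0.8361]] [-1.0614 -0.1073  1.0002  2.5071  0.4453  0.1236 -0.3593] [-0.2014  0.4546  0.2814] 0.04602528509090646
bar in tool [  1.7229 -12.9695 141.3789] move to grasp [ 40.5226   5.9939 -86.0264]
```

Emit:
{"fn": "apply_moves", "kwargs": {"plan": [[[6,1,-2,-0.2,2,0,0.5],[6,1,-8,-0.2,2,0,0.5],[6,2,-10,-0.2,2,0,0.5],[0,0,-10,0,0,0,0.5],[0,0,0,0,0,0,0.5]]]}}

```text
clock: 13.3
eef_pos: [0.4454, -0.0207, 0.228]
eef_rot: [1.85, 2.048, 0.518]
force: [0.6, -0.4, -0.1]
width: 0.0461
```

```bash
python3 b.py
```

```text
13.3 [ 0.4454 -0.0207  0.228 ] 
 [[-0.1007  0.8742  0.4749]
 [ 0.9949  0.0895  0.0462]
 [-0.0021  0.4772 -0.8788]] [-1.2327 -0.0051  1.2504  2.4672 -0.272   0.1883  0.375 ] [ 0.6063 -0.3516 -0.0873] 0.046091479455109545
bar in tool [  1.214    1.5551 127.1096] move to grasp [ 39.2827   5.0471 -69.6623]
```

Emit:
{"fn": "apply_moves", "kwargs": {"plan": [[[0,0,5,-0.5,5,0,0.5],[0,0,5,-0.5,5,0,0.5],[0,0,0,-0.5,5,0,0.5],[0,0,0,0,0,0,0.5],[0,0,0,0,0,0,0.5]]]}}

```text
clock: 13.8
eef_pos: [0.4453, -0.0225, 0.2379]
eef_rot: [1.992, 2.201, 0.256]
force: [-1.5, -0.1, -0.9]
width: 0.0462
```

```bash
python3 b.py
```

```text
13.8 [ 0.4453 -0.0225  0.2379] 
 [[-0.0988  0.9675  0.233 ]
 [ 0.9951  0.0972  0.0181]
 [-0.0052  0.2336 -0.9723]] [-1.0899  0.1475  1.1818  2.2732 -0.3074  0.5981  0.4078] [-1.5408 -0.1116 -0.8796] 0.0462312130470255
bar in tool [  3.5323  32.3034 132.0817] move to grasp [ 50.7259   8.1944 -75.1972]
```

Emit:
{"fn": "apply_moves", "kwargs": {"plan": [[[11,2,0,0,0,0,0.5],[11,2,0,0,0,0,0.5],[11,2,0,0,0,0,0.5],[0,0,0,0,0,0,0.5],[0,0,0,0,0,0,0.5],[0,0,0,0,0,0,0.5]]]}}

```text
clock: 14.4
eef_pos: [0.4774, -0.0154, 0.2379]
eef_rot: [1.992, 2.205, 0.258]
force: [0.2, -0.0, -0.6]
width: 0.0462
```

```bash
python3 b.py
```

```text
14.4 [ 0.4774 -0.0154  0.2379] 
 [[-0.1008  0.9675  0.2317]
 [ 0.9949  0.0985  0.0217]
 [-0.0018  0.2327 -0.9725]] [-0.979   0.2324  1.0946  2.207  -0.425   0.6327  0.502 ] [ 0.2159 -0.0359 -0.5761] 0.046193691985914866
bar in tool [ -0.9068   0.6972 124.5197] move to grasp [ 18.7298   0.8469 -75.227 ]
```

Emit:
{"fn": "apply_moves", "kwargs": {"plan": [[[4,0,-15,0,0,0,0.5],[4,1,-15,0,0,0,0.5],[4,0,-15,0,0,0,0.5],[2,0,-12,0,0,0,0.5],[2,0,-10,0,0,0,0.5],[0,0,0,0,0,0,0.5]]]}}

```text
clock: 15.0
eef_pos: [0.4934, -0.0142, 0.1703]
eef_rot: [1.992, 2.206, 0.256]
force: [0.6, 0.2, 0.3]
width: 0.0459
```

Emit:
{"fn": "apply_moves", "kwargs": {"plan": [[[0,0,0,0,0,0,0.3],[0,0,0,0,0,0,0.2],[0,0,0,0,0,0,0.1],[0,0,0,0,0,0,0.05],[0,0,0,0,0,0,0.05],[0,0,0,0,0,0,0.05]]], "grip_force": 30}}

```text
clock: 15.6
eef_pos: [0.4933, -0.014, 0.1707]
eef_rot: [1.993, 2.207, 0.257]
force: [-6.2, 0.6, 1.6]
width: 0.0112
```

```bash
python3 b.py; python3 - <<'E'
from h import *
ims=[]
for n,x,y,w in(('scene',170,80,170),('side',140,80,200)):
    im=snap(n,n+'6')['color']
    ims.append(cv2.resize(im[y:y+180,x:x+180],None,fx=2.2,fy=2.2,interpolation=cv2.INTER_CUBIC))
cv2.imwrite('pics/c6.png',np.hstack(ims))
E
```

```text
15.6 [ 0.4933 -0.014   0.1707] 
 [[-0.1016  0.9679  0.23  ]
 [ 0.9948  0.0992  0.0219]
 [-0.0017  0.231  -0.973 ]] [-0.736   0.3742  0.8521  2.2422 -0.6849  0.5056  0.7324] [-6.2179  0.5762  1.6357] 0.011246812846482723
bar in tool [-0.8056  0.8822 55.4098] move to grasp [ 2.8695 -0.5301 -7.9772]
```

View pics/c6.png

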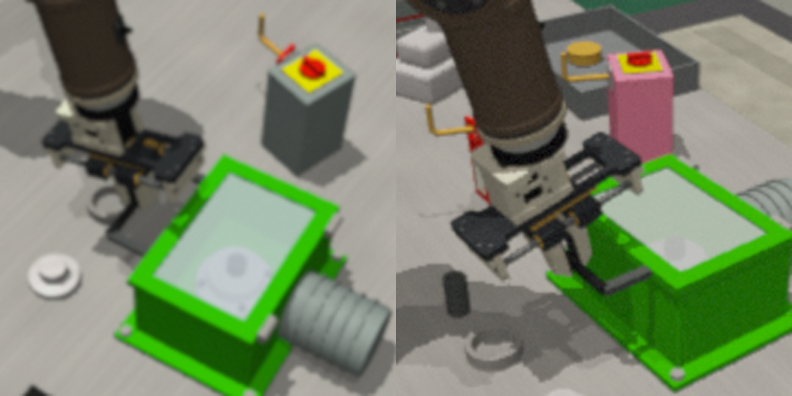

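```bash
python3 - <<'E'
from h import *
u=np.array([.995,.098,0]);z=np.array([0,0,1.])
def P(a,t): a,t=np.radians([a,t]); return 220*((1-np.cos(a))*u+np.sin(a)*z)-55*(np.sin(t)*u-np.cos(t)*z)
p=P(0,13.4)
for i in range(1,25):
    q=P(49*i/24,13.4+.75*i); print(np.round(q-p,1).tolist()); p=p+np.round(q-p,1)
E
```

```text
[-0.6, -0.1, 7.7]
[-0.2, 0.0, 7.6]
[-0.0, 0.0, 7.6]
[0.3, 0.0, 7.6]
[0.5, 0.1, 7.5]
[0.8, 0.1, 7.5]
[1.2, 0.1, 7.4]
[1.3, 0.1, 7.3]
[1.7, 0.2, 7.3]
[1.9, 0.2, 7.1]
[2.2, 0.2, 7.1]
[2.4, 0.2, 6.9]
[2.7, 0.3, 6.8]
[3.0, 0.3, 6.6]
[3.2, 0.3, 6.6]
[3.4, 0.3, 6.3]
[3.7, 0.4, 6.2]
[3.9, 0.4, 6.1]
[4.2, 0.4, 5.8]
[4.3, 0.4, 5.7]
[4.6, 0.5, 5.5]
[4.8, 0.5, 5.3]
[5.0, 0.4, 5.1]
[5.2, 0.6, 4.9]
```

Emit:
{"fn": "apply_moves", "kwargs": {"plan": [[[-0.6,0,7.7,0.07,-0.75,0,0.05],[-0.2,0,7.6,0.07,-0.75,0,0.05],[0,0,7.6,0.07,-0.75,0,0.05],[0.3,0,7.6,0.07,-0.75,0,0.05],[0.5,0,7.5,0.07,-0.75,0,0.05],[0.8,0,7.5,0.07,-0.75,0,0.05]]]}}

```text
clock: 16.3
eef_pos: [0.4933, -0.0141, 0.2163]
eef_rot: [1.952, 2.161, 0.338]
force: [-8.6, -1.3, -3.3]
width: 0.0111
```

```bash
python3 b.py
```

```text
16.3 [ 0.4933 -0.0141  0.2163] 
 [[-0.101   0.9469  0.3052]
 [ 0.9949  0.0966  0.0296]
 [-0.0015  0.3067 -0.9518]] [-0.871   0.2592  0.9765  2.2519 -0.5739  0.4945  0.6332] [-8.5689 -1.3057 -3.2847] 0.011059760305230808
bar in tool [ -0.6515 -17.428   98.755 ] move to grasp [ -0.6395  -0.8002 -54.6049]
```

Emit:
{"fn": "apply_moves", "kwargs": {"plan": [[[1.2,0.1,7.4,0.07,-0.75,0,0.05],[1.3,0.1,7.3,0.07,-0.75,0,0.05],[1.7,0.2,7.3,0.07,-0.75,0,0.05],[1.9,0.2,7.1,0.07,-0.75,0,0.05],[2.2,0.2,7.1,0.07,-0.75,0,0.05],[2.4,0.2,6.9,0.07,-0.75,0,0.05],[2.7,0.3,6.8,0.07,-0.75,0,0.05],[3.0,0.3,6.6,0.07,-0.75,0,0.05]]]}}

```text
clock: 17.1
eef_pos: [0.5063, -0.0129, 0.2703]
eef_rot: [1.902, 2.103, 0.436]
force: [-27.7, -3.5, 8.7]
width: 0.0106
```

```bash
python3 b.py
```

```text
17.1 [ 0.5063 -0.0129  0.2703] 
 [[-0.1005  0.9131  0.3952]
 [ 0.9949  0.0921  0.04  ]
 [ 0.0001  0.3972 -0.9177]] [-1.0836  0.1287  1.1542  2.2286 -0.3842  0.4821  0.4516] [-27.717   -3.5241   8.7012] 0.010564884325109422
bar in tool [ -0.6968 -60.2703 140.9076] move to grasp [ -17.851    -2.4868 -110.1217]
```

Emit:
{"fn": "apply_moves", "kwargs": {"plan": [[[-2,0,0.5,0,0,0,0.05],[-2,0,0.5,0,0,0,0.05],[0,0,0,0,0,0,0.05],[0,0,0,0,0,0,0.05],[0,0,0,0,0,0,0.05]]]}}

```text
clock: 17.6
eef_pos: [0.5073, -0.0126, 0.2739]
eef_rot: [1.894, 2.097, 0.442]
force: [-4.8, -1.6, -1.6]
width: 0.0106
```

```bash
python3 b.py
```

```text
17.6 [ 0.5073 -0.0126  0.2739] 
 [[-0.1007  0.909   0.4045]
 [ 0.9949  0.0934  0.0378]
 [-0.0034  0.4062 -0.9138]] [-1.1113  0.1163  1.174   2.2293 -0.3568  0.4743  0.4254] [-4.7917 -1.5686 -1.6452] 0.010596020159192672
bar in tool [ -0.2963 -64.0649 143.2295] move to grasp [ -19.282    -2.6442 -113.9549]
```

Emit:
{"fn": "apply_moves", "kwargs": {"plan": [[[3.4,0.3,6.5,0.04,-0.45,0,0.05],[3.6,0.3,6.4,0.04,-0.45,0,0.05],[3.8,0.4,6.2,0.04,-0.45,0,0.05],[4.1,0.4,6.1,0.04,-0.45,0,0.05],[0,0,0,0,0,0,0.05]]]}}

```text
clock: 18.1
eef_pos: [0.5212, -0.0114, 0.2989]
eef_rot: [1.879, 2.079, 0.47]
force: [-17.0, -3.6, 6.1]
width: 0.0111
```

```bash
python3 b.py
```

```text
18.1 [ 0.5212 -0.0114  0.2989] 
 [[-0.1005  0.897   0.4304]
 [ 0.9949  0.0917  0.041 ]
 [-0.0027  0.4323 -0.9017]] [-1.1861  0.0739  1.227   2.1878 -0.2563  0.4964  0.3246] [-16.9867  -3.6488   6.1157] 0.011115724304371591
bar in tool [ -0.1869 -91.5744 157.7912] move to grasp [ -34.4468   -4.0428 -139.4907]
```

Emit:
{"fn": "apply_moves", "kwargs": {"plan": [[[3.2,0.3,6.1,0.03,-0.3,0,0.05],[3.6,0.3,5.9,0.03,-0.3,0,0.05],[4.0,0.4,5.7,0.03,-0.3,0,0.05],[0,0,0,0,0,0,0.05]]]}}

```text
clock: 18.5
eef_pos: [0.535, -0.01, 0.3186]
eef_rot: [1.864, 2.065, 0.49]
force: [3.3, -2.8, -9.2]
width: 0.0108
```

```bash
python3 b.py
```

```text
18.5 [ 0.535  -0.01    0.3186] 
 [[-0.1009  0.8868  0.4509]
 [ 0.9949  0.092   0.0416]
 [-0.0046  0.4528 -0.8916]] [-1.216   0.051   1.2397  2.1488 -0.194   0.5153  0.2605] [ 3.2872 -2.8009 -9.223 ] 0.010845150746748902
bar in tool [   0.2722 -116.3918  166.9491] move to grasp [ -49.1586   -5.4483 -159.6518]
```

Emit:
{"fn": "apply_moves", "kwargs": {"plan": [[[4.8,0.4,5.2,0.06,-0.6,0,0.05],[4.9,0.4,5.0,0.06,-0.6,0,0.05],[4.8,0.4,4.8,0.06,-0.6,0,0.05],[0,0,0,0,0,0,0.05],[0,0,0,0,0,0,0.05]]]}}

```text
clock: 19.0
eef_pos: [0.5479, -0.009, 0.3323]
eef_rot: [1.849, 2.047, 0.517]
force: [-6.4, -2.1, 1.6]
width: 0.0111
```

```bash
python3 b.py; python3 - <<'E'
from h import *
ims=[]
for n,x,y,w in(('scene',170,60,170),('side',140,60,200)):
    im=snap(n,n+'7')['color']
    ims.append(cv2.resize(im[y:y+180,x:x+180],None,fx=2.2,fy=2.2,interpolation=cv2.INTER_CUBIC))
cv2.imwrite('pics/c7.png',np.hstack(ims))
E
```

```text
19.0 [ 0.5479 -0.009   0.3323] 
 [[-0.1005  0.874   0.4755]
 [ 0.9949  0.0901  0.0446]
 [-0.0039  0.4776 -0.8786]] [-1.2202  0.0457  1.2402  2.1233 -0.1879  0.5144  0.2512] [-6.4068 -2.0802  1.5792] 0.011086766231115512
bar in tool [   0.4357 -138.9966  169.4809] move to grasp [ -63.2858   -6.6262 -173.9908]
```

View pics/c7.png

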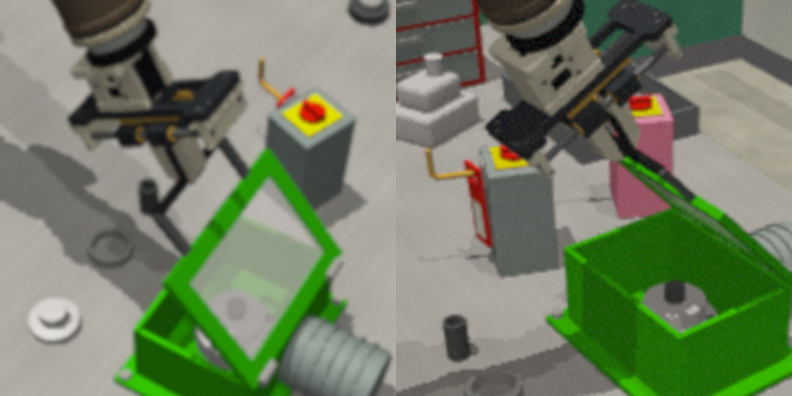

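Both views show the guard held open by the bar, the tag still on the hook and the loose parts in place. The guard's left near corner, at (268,152) in the scene crop and (229,163) in the side crop, gives an independent angle check.

```bash
python3 - <<'E'
from h import *
a=lambda p:np.array(p)/2.2+[170,60]-.27
b=lambda p:np.array(p)/2.2+[140,60]-.27
X,r=tri(('scene7',a((268,152))),('side7',b((229,163)))); print(X,r)
H=np.array([.713,.120,.118]); print(np.degrees(np.arctan2(X[2]-.118,np.hypot(*(X-H)[:2]))),np.linalg.norm(X-H))
s=manip.state(); g=s['eef_pos']+.055*rot(s['eef_rot'])[:,2]; Hm=np.array([.7225,.006]); print('bar',g,np.degrees(np.arctan2(g[2]-.118,np.hypot(*(g[:2]-Hm)))))
E
```

```text
[0.61848256 0.08895096 0.22816561] [21.6, 21.6]
47.915932830174036 0.14843870988011132
bar [ 0.57397221 -0.00650919  0.28385408] 48.05385690994878
```

Emit:
{"fn": "apply_moves", "kwargs": {"plan": [[[0,0,0,0,0,0,0.05],[0,0,0,0,0,0,0.05],[0,0,0,0,0,0,0.05],[0,0,0,0,0,0,0.05],[0,0,0,0,0,0,0.05],[0,0,0,0,0,0,0.05],[0,0,0,0,0,0,0.05],[0,0,0,0,0,0,0.05]]]}}

```text
clock: 19.9
eef_pos: [0.5478, -0.009, 0.3321]
eef_rot: [1.849, 2.048, 0.516]
force: [-7.0, -2.5, 2.2]
width: 0.0111
```

The corner pairing disagreed by 22 mm, so I'd matched different corners. I'll compare each view with the guard corners projected at candidate angles instead.

```bash
python3 - <<'E'
from h import *
np.set_printoptions(precision=0,suppress=True)
u=np.array([.9952,.098,0]);v=np.array([-.098,.9952,0]);Hm=np.array([.7225,.006,.118])
for a in(42,46,50,54,58):
    r=np.radians(a); o=[]
    for y in(.113,-.113):
        c=Hm-.165*np.cos(r)*u+[0,0,.165*np.sin(r)]+y*v
        o+=[(proj('scene7',c)-[170,60])*2.2,(proj('side7',c)-[140,60])*2.2+[396,0]]
    print(a,*o)
    
E
```

```text
42 [254. 150.] [581. 147.] [152. 284.] [711. 231.]
46 [260. 148.] [587. 138.] [158. 283.] [718. 221.]
50 [267. 146.] [593. 130.] [165. 282.] [725. 211.]
54 [274. 145.] [600. 122.] [172. 281.] [732. 202.]
58 [282. 144.] [607. 115.] [180. 282.] [740. 193.]
```

Projected corners match at about 50–52° and the arm pose gives 48–49°, both well inside the band. The guard has held still for more than 0.9 s, so I'm handing in.

```bash
python3 -c "
from h import *
print(manip.finish_job()); s=manip.state(); print(s['clock'],s['eef_pos'],s['force'],s['width'])"
```

```text
the job is handed in; nothing more can be done
None
the job is handed in; nothing more can be done
```

I hung the red tag by its hole on the grey isolator's brass hook and let it go. I then gripped the guard's black bar, lifted it to about 50°, and handed in at about 20 s while still holding it. The hand-in reports no verdict.

**Last checks:**
- **Tag:** it hangs on the level run of the hook, about 20 mm past the middle towards the box and inside the limit. The last picture shows it still there, untouched.
- **Guard angle:** the arm's pose gives 48–49° and the guard's corners in the images give 50–52°. One earlier two-view check of a corner disagreed by 22 mm because I had matched two different corners; I threw it out and used the comparison above.
- **Hold:** the bar is gripped (fingers 11 mm apart on the 12 mm bar) with about 7 N on the tool. The pose was steady for more than 0.9 s before hand-in.
- **Loose parts:** all three are where they started in the last picture.

**Didn't go as planned:**
- **Tilt:** the arm could not tilt the tool the planned 45° near the wrist's limit. I gripped the bar at about 13° and reached about 28° during the lift.
- **Forces and joints:** the force on the tool reached about 29 N during the lift, and I eased it off. Joint 3 ended at 1.24 rad, inside its 1.32 limit.
- **Pictures:** I viewed 11, one over the budget.

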